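# Index the dispensary turntable

### The arm

A 6-joint arm with a two-finger parallel gripper is mounted at the origin on the work surface. World frame = base frame: x ahead of the robot, y to its left, z up, the work surface at z = 0. Lengths are in m, angles in rad, forces in N, time in s.
With the tool pointing down it reaches from about 0.375 to 0.975 m from the base axis. Payload 3.8 kg.
Tool frame: the origin (TCP) lies on the centre line of the jaws, within the pads' length; the fingertips stand 17 mm ahead of it and the grasp point (between the pads) lies 2 mm behind it (tcp_to_tips is the z of the fingertips in the tool frame, in m); z points along the fingers, y is the direction in which the jaws open and shut (so a half turn about z gives the same grasp; the last joint's range is limited). The gripper opens to 85 mm and grips with 20 to 120 N. Pads are 22 mm wide; open, the fingers measure 114 mm over their backs; the gripper's body (76 mm by 85 mm) begins 54 mm behind the grasp point. The pads swing forward as they close: fully open they stand 13 mm farther back than shut.
Start: joints at [-1.377, 0.264, 1.604, -0, 1.274, -0.037], TCP at [0.154, -0.657, 0.248] pointing down, gripper open.
Joint ranges: [-2.63, 2.63], [-0.94, 2.18], [0.31, 2.57], [-1.31, 4.45], [0, 2.66], [-2.55, 2.55]. Speed limits (rad/s): [2.57, 2.57, 3.14, 3.14, 3.14, 3.14].

### API

Orientations are given as a rotation vector (axis times angle).
In Python, from station import move_to, line_to, set_joints, let_go, clamp, sleep, solve_ik, get_image, Unreachable, hand_in, get_time_s, get_joint_pos, get_dq, get_joint_efforts, get_eef_pos, get_orientation, get_contact_force, get_ft_torque, get_grip_width, tcp_to_tips gives the robot as it stands. Calls block until the motion is done:
- move_to(position, orientation): joint-space move of the TCP to a pose.
- line_to(position, orientation=None, rate=0.15, force_limit=None): straight line of the TCP; orientation=None keeps the orientation; rate is the mean speed in m/s. With force_limit (N) it stops when the force on the tool has changed by that much, and returns True; else False.
- set_joints(angles): joint-space move.
- let_go() and clamp(squeeze=None): open the fingers fully, or close them until they stop; squeeze is the grip in N (None keeps the last).
- sleep(seconds).
- solve_ik(position, orientation): joint angles nearest the present ones, or None.
- get_image(name): name is "scene" or "top" or "wrist"; returns a dict with "pixels" (384x512x3 uint8, red, green, blue), "intrinsics" (3x3 intrinsics, pixels), "distortion" ([k1, k2, p1, p2, k3] as OpenCV has them; the pictures are not rectified), "rvec" (rotation vector, rad) and "tvec" (3), from world to camera coordinates, as OpenCV has them. Camera axes: x right, y down, z forward; pixel columns grow to the right and rows downward; lengths in m; the calibration is good to about 2 mm. A picture is of the moment at which its call begins. There is no depth.
A pose or a line that the arm cannot do raises Unreachable and nothing moves.
- hand_in(): hands the job in, once; it reports no verdict.
Readings, each from a call of its own:
- get_time_s(): time.
- get_joint_pos(): joint angles.
- get_dq(): joint speeds.
- get_joint_efforts(): joint torques, N m.
- get_eef_pos(): TCP position.
- get_orientation(): TCP orientation.
- get_contact_force(): force on the tool from outside, world axes, zero at the start.
- get_ft_torque(): the same for the moment, N m.
- get_grip_width(): finger opening in m.
Only numpy, scipy, OpenCV 4.12 (cv2) and the standard library are available. Lean on these libraries where they do the work, as an engineer would, in place of code of your own. Each camera call takes 0.05 s, during which the arm holds its last target. There are 200 camera calls.

### The job

Index the turntable by one hole to bring the glass pill jar round to its front ledge: pull up the black spring plunger knob on the turntable's arm, turn the table the right way to the next hole, and let the plunger drop fully home so that it locks. The next hole's exact place is not known, so feel for it gently and do not force the pin against the plate; do not touch the jar or the dispenser, keep both standing, leave the things around the turntable where they are, and let go at the end.

Things in the scene. Friction and masses are not known exactly. Their poses are not given: they have to be found in the camera images.
- carousel: Fixed base of the turntable, a grey disc 344 mm across, 40 mm high; origin on the turning axis at table level, z up, -x axis towards its front ledge (a tongue 90 mm wide reaching 226 mm from the axis, up to 42 mm high). On it lies an aluminium index track: a flat arc 36 mm wide, 145 mm from the axis at mid-width, top 52 mm high, about 75 degrees or more to each side of the front.
- front_hole (a point): Mouth of the front hole (52 mm high, 145 mm from the axis, fixed to the base), where the pin is now. Holes are 9.6 mm wide. One more hole lies to each side on the same 145 mm circle, in adjustable pieces of the track: anywhere from 38 to 69 degrees (0.66 to 1.20 rad) away, each side on its own, not measured. A steel clamp lug outside the track, 166 mm from the axis, marks each.
- front (a point): Point at the front of the base, 78 mm from the axis towards the ledge, at the turntable's floor height (56 mm): the pill jar is to come here. Fixed to the base.
- turntable (a joint): Angle of the turntable in rad: 0 as found, locked in the front hole; positive is anticlockwise from above; stops at +-1.28. The plunger arm stands at this angle from the base's -x direction. Floor: disc 236 mm across, 56 mm high, with an 8 mm rim and 12 mm high partitions. The bearing drags with about 0.2 N m (1.4 N at the knob); the table stays where it is left.
- plunger (a joint): Height of the plunger in m above its home position: 0 = fully home in a hole, 0.008 to 0.009 when the pin tip rests on top of the track, 0.014 = upper stop. The spring pushes it down with 5 N at home, rising to 8.5 N at the stop; it does not latch when pulled up. A finger pressing hard on the knob's side holds it up by friction: ease off and it drops.
- knob (a point): Centre of the plunger's black upright knob, a plain cylinder 22 mm in diameter, 34 mm high, 145 mm from the axis on an arm 24 mm wide that sticks out of the turntable. At home its centre is 90 mm above the table top, its underside 73 mm; the arm below is 64 mm high with a 21 mm wide boss up to 71 mm. Gripped from above; moves with plunger and turntable.
- pin: Steel locking pin under the knob, 8 mm in diameter, round nose; origin at the tip, 43 mm above the table top at home, 9 mm deep in the hole. Out of a hole with the knob let go, the spring presses it on the track (friction 0.15), and it drops by itself within 0.1 s when the table is slowly pushed (3 N at the knob) to within about 2 mm of a hole. Pin against plate: keep below 20 N.
- pill_jar: Glass pill jar with a metal lid, round, 46 mm across, 70 mm high, loose on the turntable 78 mm from the axis, in the compartment about 53 degrees (0.92 rad) to the left or the right of the arm; origin at the centre of its underside, z up. Turning the table so that it moves to the front by one hole brings it to the front point.
- dispenser: White plastic probe cover dispenser, upright box 40 x 44 x 66 mm with a grey flap, loose in the compartment on the other side of the arm; origin at the centre of its underside, z up.
- thermometer: White ear thermometer, 34 x 105 x 26 mm, lying loose in the rear compartment of the turntable; origin at the centre of its underside.
- kidney_dish: Steel kidney dish, 75 x 185 x 34 mm, on the table left of the base; origin on its underside.
- spatula: Bamboo tongue spatula, 148 x 18 x 4 mm, on the table in front left of the base; origin at the centre of its underside.
- tumbler: Steel tumbler, 66 mm across, 80 mm high, on the table to the right of the base; origin at the centre of its underside.
- ointment_tin: Flat aluminium tin, 60 mm across, 28 mm high, on the table to the right of the base; origin at the centre of its underside.
- penlight: Steel penlight, 130 mm long, 13 mm thick, on the table in front right of the base; origin under its middle.
There are look-alikes about, which are no part of the job. Leave any green look-alike of the pill_jar alone. What is shaped like the dispenser but red is not meant.

How it is judged:
By the outcome, as a careful person would: the job done as asked, in the order asked, and still so for the second after the job is handed in, with the robot touching nothing.
It also fails if it takes over 45 s, if anything falls off the work surface, if the arm or the gripper's body presses on something with over 40 N, if the wrist force passes 120 N, or if a joint passes its speed limit or range.

## Working session

There is one attempt and no reset: what is moved stays moved. The work goes in short steps, each a Python script; the robot and the scene stay as the last script left them, time stands still between calls to the robot, and variables do not carry over. Pictures are saved under pics/ and viewed, about 8 in all and at most 12, crops included, and the job is handed in when it is done.

```bash
mkdir -p pics; python3 - <<'E'
from station import *
import cv2,numpy as np
for n in("scene","top"):
    im=get_image(n); cv2.imwrite(f"pics/{n}0.png",im["pixels"][:,:,::-1])
    print(n,im["intrinsics"],im["distortion"],im["rvec"],im["tvec"])
a=cv2.imread("pics/top0.png");cv2.imwrite("pics/top0b.png",cv2.resize(a,(800,600),interpolation=cv2.INTER_CUBIC))
print(get_time_s())
E
```

```text
scene [[477.44436531   0.         263.73321729]
 [  0.         477.44436531 196.51172801]
 [  0.           0.           1.        ]] [-0.03964348  0.          0.          0.          0.        ] [ 2.25468639  1.21126412 -0.41224198] [-0.35554704 -0.28934128  1.70463462]
top [[449.74346971   0.         253.9292464 ]
 [  0.         449.74346971 191.03908469]
 [  0.           0.           1.        ]] [-0.05811036  0.          0.          0.          0.        ] [ 2.11783597 -2.1568238   0.17816852] [0.06027383 0.53931007 1.08707902]
0.1
```

View pics/top0b.png

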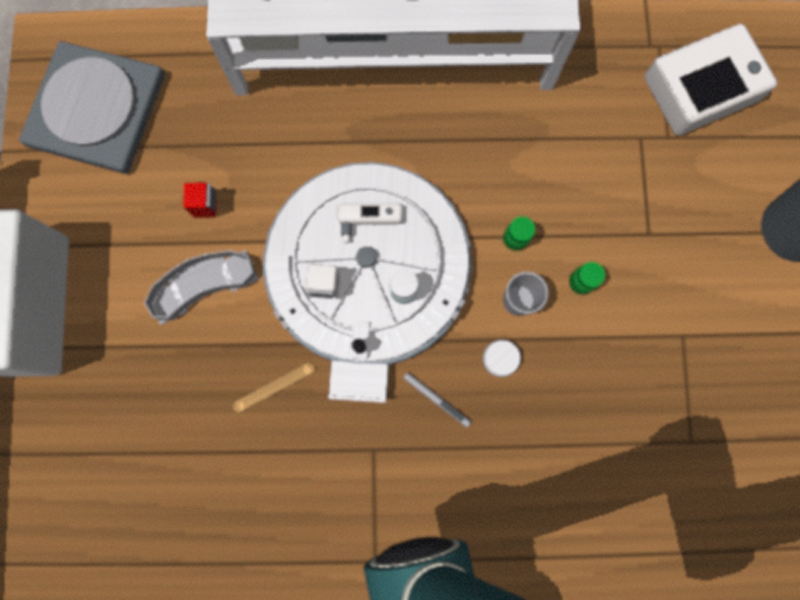

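View pics/scene0.png

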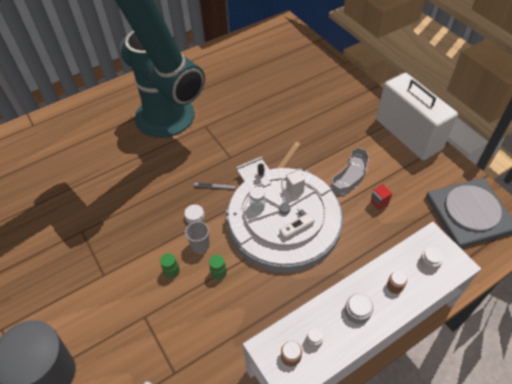

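The top view (800 px) shows the knob at (359,345), the jar at (405,288) right of the arm, the dispenser at (320,280) on the left, and the axis at (367,258). The jar must move clockwise to the front, so the angle is negative and the arm goes left. I'll enlarge the area to find the left hole and lug.

```bash
cat > h.py <<'E'
from station import *
import cv2,numpy as np
def back(im,uv,z):
    K,D=np.array(im["intrinsics"]),np.array(im["distortion"])
    R,_=cv2.Rodrigues(np.array(im["rvec"],float));t=np.array(im["tvec"],float).ravel()
    n=cv2.undistortPoints(np.array(uv,float).reshape(-1,1,2),K,D).reshape(-1,2)
    C=-R.T@t; d=np.c_[n,np.ones(len(n))]@R
    z=np.broadcast_to(z,len(n))
    return C+d*((z-C[2])/d[:,2])[:,None]
E
python3 - <<'E'
import cv2
a=cv2.imread("pics/top0.png")
c=a[98:260,160:310]
cv2.imwrite("pics/crop.png",cv2.resize(c,None,fx=3.7,fy=3.7,interpolation=cv2.INTER_CUBIC))
E
```

```text
(no output)
```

View pics/crop.png

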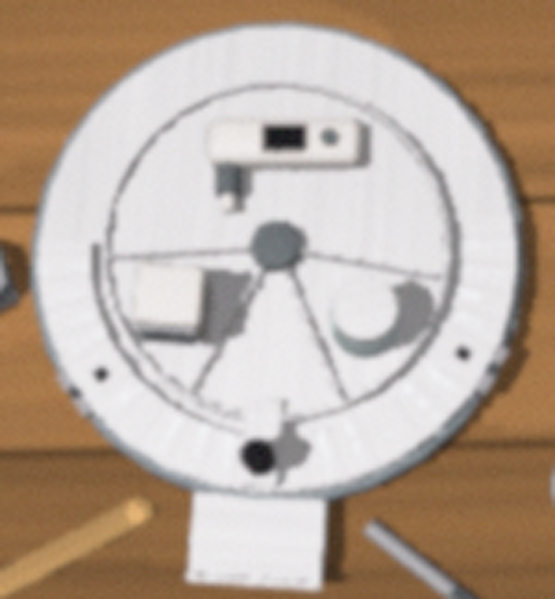

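The crop shows the left hole at (101,374), the right hole at (463,354) and the knob top at (258,457). The hub is at (278,247) and the ledge's outer corners are at (187,582) and (323,590). The left lug is at about (78,398).

```bash
python3 - <<'E'
from h import *
from scipy.optimize import least_squares
im=get_image("top")
q=np.array([[101,374],[463,354],[258,457],[187,582],[323,590],[78,398],[33,255],[525,250],[283,22],[366,308],[168,292]],float)
p=(q+.5)/3.7-.5+[160,98]
P=back(im,p,[.052,.052,.107,.042,.042,.06,.04,.04,.04,.126,.122])
for n,x in zip("holeL holeR knob ledL ledR lug rimL rimR rimT jar disp".split(),P):print(n,x.round(4))
f=lambda c:[*(np.linalg.norm(P[:3,:2]-c,axis=1)-.145),*(np.linalg.norm(P[6:9,:2]-c,axis=1)-.172)]
c=least_squares(f,P[:3,:2].mean(0)).x;print(c,np.round(f(c),4))
ang=lambda v:np.arctan2(v[1],v[0])
for i in(0,1,2,5,9,10):
    v=P[i,:2]-c;print(i,np.linalg.norm(v).round(4),round(ang(v),4))
m=(P[3]+P[4])[:2]/2-c;print("front",ang(m),np.linalg.norm(m))
ak=ang(P[2,:2]-c)
print("dL",ang(P[0,:2]-c)-ak,"dR",ang(P[1,:2]-c)-ak)
print(get_orientation(),tcp_to_tips,get_grip_width(),get_contact_force())
E
```

```text
holeL [0.5227 0.2178 0.052 ]
holeR [ 0.5319 -0.0264  0.052 ]
knob [0.4593 0.1097 0.107 ]
ledL [0.3829 0.1612 0.042 ]
ledR [0.3761 0.0707 0.042 ]
lug [0.5055 0.232  0.06  ]
rimL [0.6083 0.2672 0.04  ]
rimR [ 0.6056 -0.0722  0.04  ]
rimT [0.7736 0.0927 0.04  ]
jar [0.5507 0.0395 0.126 ]
disp [0.5641 0.1652 0.122 ]
[0.6032495  0.09795803] [-0.0005 -0.0016 -0.0006 -0.0027 -0.0018 -0.0016]
0 0.1445 2.1627
1 0.1434 -2.0917
2 0.1444 3.0602
5 0.1659 2.2008
9 0.0786 -2.3031
10 0.0778 2.098
front 3.061310474925278 0.22445550370808984
dL -0.8975327378163462 dR -5.151936228534346
[-3.11891204e+00 -3.61471857e-01  2.09717655e-04] 0.017 0.0849068355677491 [ 0.55514477 -0.08120348 -0.49952218]
```

Checks agree: the hole radii are 144–145 mm, the jar radius is 78.6 mm and the ledge is at 224 mm. The left hole is at about -0.90 rad. Next I'll check IK over the whole arc.

```bash
cat >> h.py <<'E'
C=np.array([.6032,.0980]); F=3.0607; FLIP=0
def ori(th,flip=None):
    # tool down, jaws tangential for arm angle th
    a=(F+th+np.pi*(FLIP if flip is None else flip))/2
    a=(a+np.pi/2)%np.pi-np.pi/2
    return np.pi*np.array([np.cos(a),np.sin(a),0])
def pos(th,z,off=0,r=.145):
    # off: tangential shift (m), positive = anticlockwise
    g=F+th
    return np.array([*(C+r*np.array([np.cos(g),np.sin(g)])+off*np.array([-np.sin(g),np.cos(g)])),z])
E
python3 - <<'E'
from h import *
for fl in(0,1):
  for th in(0,-.45,-.9,-1.2):
    for z in (.2,.09):
      s=solve_ik(pos(th,z),ori(th,fl));print(fl,th,z,None if s is None else np.round(s,2))
print(get_time_s())
E
```

```text
0 0 0.2 [ 0.18 -0.09  2.08 -0.    1.15 -1.31]
0 0 0.09 [ 0.18  0.04  2.18 -0.    0.92 -1.31]
0 -0.45 0.2 [ 0.3  -0.02  2.01 -0.    1.15 -0.74]
0 -0.45 0.09 [ 0.3   0.11  2.11 -0.    0.93 -0.74]
0 -0.9 0.2 [ 0.35  0.1   1.89 -0.    1.15 -0.24]
0 -0.9 0.09 [ 0.35  0.21  1.98 -0.    0.95 -0.24]
0 -1.2 0.2 [ 0.36  0.18  1.8  -0.    1.16  0.07]
0 -1.2 0.09 [ 0.36  0.28  1.89 -0.    0.97  0.07]
1 0 0.2 [ 0.18 -0.09  2.08 -0.    1.15  1.83]
1 0 0.09 [ 0.18  0.04  2.18 -0.    0.92  1.83]
1 -0.45 0.2 [ 0.3  -0.02  2.01 -0.    1.15  2.4 ]
1 -0.45 0.09 [ 0.3   0.11  2.11 -0.    0.93  2.4 ]
1 -0.9 0.2 None
1 -0.9 0.09 None
1 -1.2 0.2 None
1 -1.2 0.09 None
0.15
```

```bash
python3 - <<'E'
from h import *
move_to(pos(0,.19),ori(0)); print(get_time_s())
f0=get_contact_force(); print("f0",np.round(f0,2))
line_to(pos(0,.092),rate=.12,force_limit=6); print(get_eef_pos(),get_time_s())
t=np.array([-np.sin(F),np.cos(F)])
res=[]
for s in(1,-1):
    line_to(pos(0,.092,s*.024),rate=.1,force_limit=4)
    hit=line_to(pos(0,.092,s*.037),rate=.012,force_limit=2.0)
    o=(np.array(get_eef_pos())[:2]-pos(0,0)[:2])@t; res.append(o)
    print(s,hit,o,np.round(np.array(get_contact_force())-f0,2),get_time_s())
    line_to(pos(0,.092,s*.024),rate=.05)
m=sum(res)/2;print("mid",m)
line_to(pos(0,.092,m),rate=.1);print(get_time_s(),np.round(get_contact_force(),2))
E
```

```text
3.0583
f0 [ 0.02 -0.11 -0.35]
[0.4593609  0.10980738 0.09263454] 4.025
1 True 0.03038040650102488 [0.12 0.95 0.9 ] 5.0667
-1 True -0.03503947012201104 [ 0.07 -0.9  -0.74] 6.8667
mid -0.0023295318104930816
7.6 [ 0.38 -0.11 -0.14]
```

Touch-off puts the knob 2.3 mm further to +y than the camera did, which fits the calibration error. I'll shift the axis by that, then grip and lift.

```bash
sed -i 's/^C=np.array.*F=/C=np.array([.6034,.1003]); F=/' h.py; python3 - <<'E'
from h import *
print(get_eef_pos()-pos(0,.092))
clamp(40); print("w",get_grip_width(),np.round(get_contact_force(),2),get_time_s())
line_to(pos(0,.1045),rate=.02,force_limit=25)
print(get_eef_pos(),get_grip_width(),np.round(get_contact_force(),2),np.round(get_ft_torque(),2),get_time_s())
im=get_image("wrist");cv2.imwrite("pics/w1.png",im["pixels"][:,:,::-1])
E
```

```text
[-3.91448379e-05 -2.62021827e-04 -3.58727201e-05]
w 0.020812362035369396 [-1.02  1.66  1.95] 8.2
[0.45879551 0.11197675 0.10438476] 0.021125825543471796 [  2.73   1.38 -10.09] [ 0.24 -0.59  0.03] 8.975
```

View pics/w1.png

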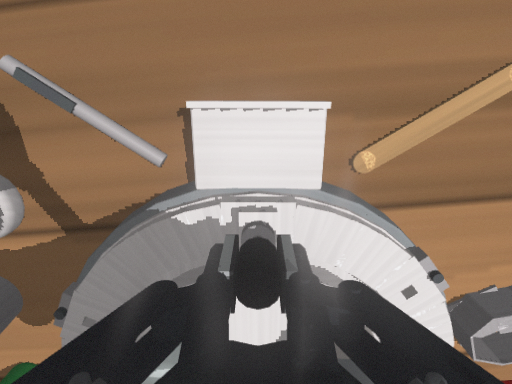

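The wrist view shows both fingers on the knob, with the left hole at (409,292) and its lug at (433,277). The downward force of about 10 N matches the spring at 12.4 mm of lift. I'll turn the table now.

```bash
python3 - <<'E'
from h import *
t0=get_time_s()
for th in np.linspace(0,-.82,8)[1:]:
    h=line_to(pos(th,.1045),ori(th),rate=.06,force_limit=15)
    print(round(th,3),h,np.round(get_contact_force(),1),round(get_time_s()-t0,2))
    if h: break
    if th>-.2 or th<-.8: print(get_eef_pos()-pos(th,.1045))
print(get_grip_width(),get_time_s())
im=get_image("top");cv2.imwrite("pics/t2.png",cv2.resize(im["pixels"][98:260,160:310,::-1],None,fx=3.7,fy=3.7,interpolation=cv2.INTER_CUBIC))
E
```

```text
-0.117 False [ 4.2  1.7 -9.7] 0.43
[-5.95690084e-05  3.73642327e-05 -6.92522363e-05]
-0.234 False [ 3.1  1.2 -8.1] 0.87
-0.351 False [ 3.1  1.1 -8.5] 1.3
-0.469 False [ 2.1  2.6 -9.2] 1.73
-0.586 False [ 1.   4.  -8.4] 2.17
-0.703 False [ 0.4  5.6 -8.9] 2.6
-0.82 False [ 0.2  6.6 -9.5] 3.03
[-0.00056031  0.00072282 -0.00020715]
0.021127364616853356 12.0583
```

View pics/t2.png

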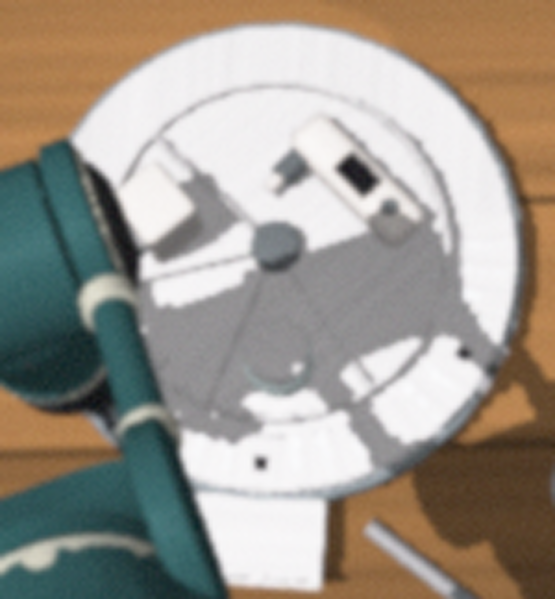

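```bash
python3 - <<'E'
from h import *
im=get_image("top")
p=(np.array([[101,374],[463,354],[261,463]])+.5)/3.7-.5+[160,98]
P=back(im,p,.052)[:,:2]; A=np.c_[2*P,np.ones(3)]; s=np.linalg.solve(A,(P**2).sum(1)); c=s[:2]
a=np.arctan2(*(P-c).T[::-1]); print("c",c,"r",np.linalg.norm(P-c,axis=1)[0],a,"dL",a[0]-a[2])
c=np.array([.6032,.098]);a=np.arctan2(*(P-c).T[::-1]);print(a,a[0]-a[2],np.linalg.norm(P-c,axis=1))
th=-.82
line_to(pos(th,.1003),rate=.012); print(np.round(get_contact_force(),2))
let_go(); sleep(.1)
print(np.round(get_contact_force(),2),get_time_s())
line_to(pos(th,.095),rate=.05,force_limit=4)
print(get_eef_pos()-pos(th,.095),get_time_s())
E
```

```text
c [0.60510709 0.09865179] r 0.14492517847814806 [ 2.17597771 -2.10046929  3.05922344] dL -0.8832457272265586
[ 2.16254691 -2.09128923  3.05358678] -0.8910398620755564 [0.14438927 0.14340518 0.14308045]
[-0.59  6.61 -7.01]
[-0.61 -0.03 -0.46] 13.4
[-0.00054742 -0.00017663 -0.00071388] 13.6583
```

The hole estimate is now about -0.88 to -0.90. The pin is resting on the track and the knob is released. Next I'll push gently with the trailing finger.

```bash
cat > push.py <<'E'
from h import *
f0=np.array(get_contact_force())
def tang(th):
    g=F+th; return (np.array(get_contact_force())-f0)[:2]@np.array([-np.sin(g),np.cos(g)])
E
python3 - <<'E'
from push import *
th=-.82; z=.095; off=-.028
line_to(pos(th,z,off),rate=.08,force_limit=4); print("start",tang(th),get_time_s())
while th>-.95:
    th-=.012
    h=line_to(pos(th,z,off),ori(th),rate=.01,force_limit=5)
    f=tang(th); print(round(th,3),h,round(f,2),round(get_time_s(),2))
    if h or f>6: break
e=np.array(get_eef_pos()); print(e-pos(th,z,off))
E
```

```text
start -0.7418649220694779 14.1583
-0.832 False -0.33 14.48
-0.844 False -0.78 14.81
-0.856 False 0.94 15.13
-0.868 False 0.86 15.46
-0.88 False 0.95 15.78
-0.892 False -0.8 16.11
-0.904 False -1.11 16.43
-0.916 False -0.83 16.76
-0.928 False -0.71 17.08
-0.94 False 0.7 17.41
-0.952 True -1.54 17.64
[-0.00190105 -0.00106523 -0.00081693]
```

Contact force rose at a knob angle of about -0.905, where the hole is expected. I'll back off the finger and check the force and the view.

```bash
python3 - <<'E'
from h import *
print(np.round(get_contact_force(),2))
th=-.905;e=np.array(get_eef_pos());g=F+th
t=np.array([-np.sin(g),np.cos(g),0])
print(np.arctan2(e[1]-C[1],e[0]-C[0])-F, (e-pos(th,.095))@t)
line_to(e+t*.02,rate=.06); print(np.round(get_contact_force(),2),get_time_s())
im=get_image("wrist");cv2.imwrite("pics/w3.png",im["pixels"][:,:,::-1])
im=get_image("scene");a=im["pixels"][140:280,200:360,::-1];cv2.imwrite("pics/s3.png",cv2.resize(a,None,fx=4,fy=4,interpolation=cv2.INTER_CUBIC))
E
```

```text
[0.38 0.54 0.59]
-1.1281625274469353 -0.03260841082123278
[ 0.04 -0.39  0.7 ] 18.1083
```

View pics/w3.png

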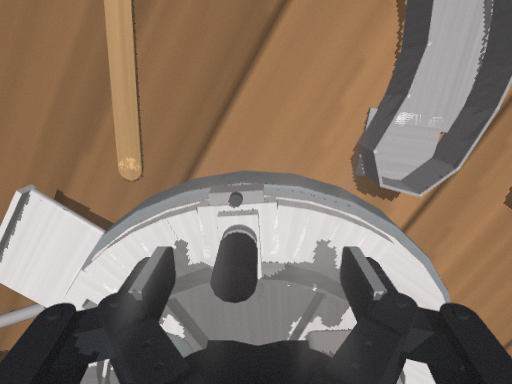

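View pics/s3.png

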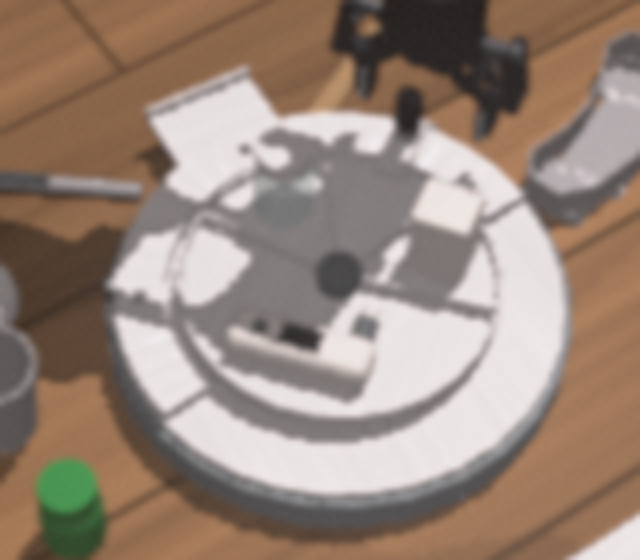

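The arm now lines up with the left lug (knob (236,268), lug (236,200) in the wrist view), and the jar and dispenser are standing. To confirm the lock, I'll push gently from both sides. A locked table should give the same 65 mm span as before.

```bash
python3 - <<'E'
from h import *
th=-.905;g=F+th;t=np.array([-np.sin(g),np.cos(g)])
o=ori(th)
line_to(pos(th,.092,-.012),o,rate=.06,force_limit=6)
f0=np.array(get_contact_force());R=[]
for s in(1,-1):
    line_to(pos(th,.092,s*.026),rate=.09,force_limit=5)
    h=line_to(pos(th,.092,s*.043),rate=.012,force_limit=4.5)
    x=(np.array(get_eef_pos())[:2]-pos(th,0)[:2])@t;R.append(x)
    print(s,h,x,np.round(np.array(get_contact_force())-f0,2),get_time_s())
    line_to(pos(th,.092,s*.026),rate=.08)
m=sum(R)/2;print("mid",m,"span",R[0]-R[1], "knob th",th+m/.145)
line_to(pos(th,.092,m),rate=.1,force_limit=6)
line_to(pos(th,.17,m),rate=.12);print(get_time_s())
im=get_image("wrist");cv2.imwrite("pics/w4.png",im["pixels"][:,:,::-1])
E
```

```text
1 True 0.032997474052230566 [0.49 0.86 0.76] 19.8167
-1 True -0.03240285157465139 [-0.25  0.23 -0.88] 21.5667
mid 0.0002973112387895868 span 0.06540032562688196 knob th -0.9029495776635201
23.0333
```

View pics/w4.png

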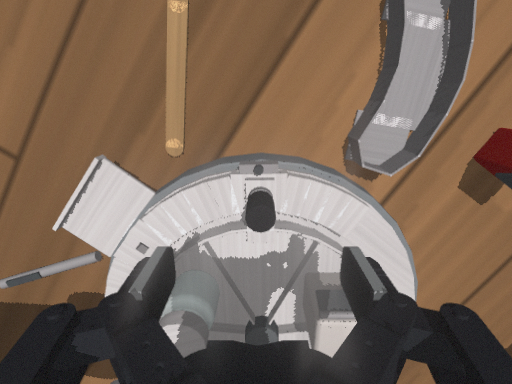

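The span is again 65.4 mm at 4.5 N both ways, so the table is locked. I'll check the knob height numerically and then retreat.

```bash
python3 - <<'E'
from h import *
im=get_image("wrist")
th=-.903
for h in(0,.0085):
    k=pos(th,0)
    T=np.array([[*(k[:2]+.011*np.array([np.cos(a),np.sin(a)])),.107+h] for a in np.linspace(0,6.28,60)])
    q=cv2.projectPoints(T,np.array(im["rvec"],float),np.array(im["tvec"],float),np.array(im["intrinsics"]),np.array(im["distortion"]))[0].reshape(-1,2)
    print(h,q.min(0),q.max(0))
    if h==0:
        b=np.array([[*(pos(th,0,0,.166)[:2]),.055],[*(k[:2]),.073]]);print(cv2.projectPoints(b,np.array(im["rvec"],float),np.array(im["tvec"],float),np.array(im["intrinsics"]),np.array(im["distortion"]))[0].reshape(-1,2))
a=im["pixels"][140:250,200:320,::-1];cv2.imwrite("pics/w5.png",cv2.resize(a,None,fx=5,fy=5,interpolation=cv2.INTER_CUBIC))
g=cv2.cvtColor(im["pixels"],cv2.COLOR_RGB2GRAY)
print(g[205:240:2,261], g[215,240:282:2])
line_to(pos(th,.26),rate=.15)
im=get_image("top");cv2.imwrite("pics/t5.png",im["pixels"][:,:,::-1]);print(get_time_s())
E
```

```text
0 [244.16637528 201.43116024] [275.81387122 230.51499316]
[[259.85716746 168.30195877]
 [259.88873616 199.18607368]]
0.0085 [243.54442803 206.04414249] [276.49714122 236.1369226 ]
[ 65  62  60  62  64  63  61  61  61  61  61  64  59  60 179 206 206 209] [203 119 121  68  60  64  62  60  61  62  62  63  61  63  62  64  61  67
 133 204 207]
23.9333
```

View pics/w5.png

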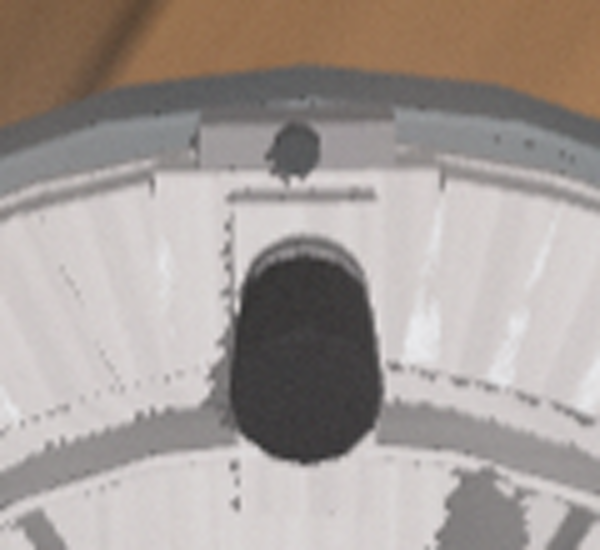

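The lower edge of the knob top is at row 232. Home predicts 230.5 and resting on the track predicts 236; the lug carries the same +1.5 px offset, so the plunger is home.

```bash
python3 - <<'E'
from station import *
print(get_contact_force(),get_grip_width(),get_time_s()); hand_in()
E
```

```text
[ 0.43700878 -0.12916246 -0.25035415] 0.0853753472949232 23.9333
the job is handed in; nothing more can be done
```

The turntable is indexed one hole clockwise and locked, with the pill jar brought round to the front. I handed it in at 23.9 s with the gripper open and clear.

I lifted the plunger about 12 mm and turned the table to about -0.82 rad. There I set the pin on the track, let go, and nudged the knob with an open finger at no more than about 5 N until the pin dropped in at about -0.90 rad.

**Checks**
- **Locked:** pushing the knob both ways with 4.5 N, it held with the same 65.4 mm contact span as in the front hole.
- **Plunger home:** the knob top's lower edge is at pixel row 232 in the wrist image. Home predicts 230.5 and resting on the track predicts 236; the nearby lug has the same 1.5-pixel offset.
- **Position:** the arm lines up with the left clamp lug, and both earlier camera estimates of the hole (-0.88 to -0.90 rad) agree.
- **Surroundings:** in the pictures after the turn the jar and dispenser were upright, and the surrounding objects I could see looked undisturbed. I saved a final top view but did not look at it.

**Disagreements**
- **Knob position:** by touch it was 2.3 mm off the camera estimate, so I corrected for that.
- **Force readings:** readings taken after each push had stopped were only about 1 N, so I went by the stop signal and the contact span rather than those readings.
- **Side force:** a sideways force of about 6.6 N built up while I was turning the gripped knob. It disappeared when I let go.

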